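Pin and press an imaging-chamber clamshell on its turntable

ROBOT

A 7-joint arm with a two-finger parallel gripper is mounted at the origin on the work surface. World frame = base frame: x ahead of the robot, y to its left, z up, the work surface at z = 0. Lengths are in m, angles in rad, forces in N, time in s.
With the tool pointing down it reaches from about 0.375 to 0.925 m from the base axis. Payload 3.1 kg.
Tool frame: the origin (TCP) lies between the finger pads; the fingertips stand 19 mm ahead of it and the grasp point (between the pads) is the TCP; z points along the fingers, y is the direction in which the jaws open and shut (so a half turn about z gives the same grasp; the last joint's range is limited). The gripper opens to 85 mm and grips with 20 to 120 N. Pads are 22 mm wide; open, the fingers measure 114 mm over their backs; the gripper's body (76 mm by 85 mm) begins 54 mm behind the grasp point. The pads swing forward as they close: fully open they stand 13 mm farther back than shut.
Start: joints at [1.09, 0.383, 0.044, 1.598, -0.018, 1.161, -0.05], TCP at [0.243, -0.603, 0.25] pointing down, gripper open.
Joint ranges: [-2.61, 2.61], [-0.41, 2.15], [-1.48, 1.57], [0, 2.5], [-1.57, 4.71], [0.05, 1.97], [-2.85, 2.85]. Speed limits (rad/s): [2.79, 2.79, 3.14, 3.14, 3.14, 3.14, 3.14].

INTERFACE

Orientations are given as a unit quaternion [x, y, z, w].
In Python, from bench import move_ptp, movel, move_j, move_gripper, pause, inverse_kinematics, read_camera, camera_params, MotionError, sign_off, look_for, tip_of, read_time_s, read_qpos, read_joint_vel, read_effort, read_eef_pos, read_tcp_rot, read_ft_force, read_ft_torque, read_finger_gap gives the robot as it stands. Calls block until the motion is done:
- move_ptp(position, orientation): joint-space move of the TCP to a pose.
- movel(position, orientation=None, speed=0.15): straight line of the TCP; orientation=None keeps the orientation; speed is the mean speed in m/s.
- move_j(angles): joint-space move.
- move_gripper(opening, effort=None): finger opening in m; effort is the grip in N (None keeps the last); returns when the fingers have stopped.
- pause(seconds).
- inverse_kinematics(position, orientation): joint angles nearest the present ones, or None.
- read_camera(name): name is "scene" or "side" or "wrist"; returns the picture (384x512x3 uint8, red, green, blue); there is no depth.
- camera_params(name): a dict with "K" (3x3 intrinsics, pixels), "dist_coeffs" ([k1, k2, p1, p2, k3] as OpenCV has them; the pictures are not rectified), "camera_from_world" (4x4, takes a point from world to camera coordinates). Camera axes: x right, y down, z forward; pixel columns grow to the right and rows downward; lengths in m; the calibration is good to about 2 mm. A picture is of the moment at which its call begins: read the wrist's pose just before it. camera_params takes no time and is no camera call; for the wrist camera it gives the pose at the moment of the call.
A pose or a line that the arm cannot do raises MotionError and nothing moves.
- sign_off(): hands the job in, once; it reports no verdict.
Trained networks look in the newest picture that a camera, given by its name, has taken for a name from the list of things; names that differ only in an ending like _2 or _b are one class to them, and where a whole thing is asked for, a point or a joint stands for the part that bears it (a point fixed in the world has none). Each returns a list of dicts, best first, with "confidence" (0 to 1); they miss things now and then, are a little off and sometimes report something else, mostly with a low value. They report only what shows in the picture. A call takes as long as a camera call. They do not tell look-alikes from the thing itself.
- look_for(camera, name): "at" ([column, row] in pixels, amid what is visible of it).
- tip_of(camera, name): "at" ([column, row] in pixels: a listed point, or the origin of a listed thing).
Readings, each from a call of its own:
- read_time_s(): time.
- read_qpos(): joint angles.
- read_joint_vel(): joint speeds.
- read_effort(): joint torques, N m.
- read_eef_pos(): TCP position.
- read_tcp_rot(): TCP orientation.
- read_ft_force(): force on the tool from outside, world axes, zero at the start.
- read_ft_torque(): the same for the moment, N m.
- read_finger_gap(): finger opening in m.
Only numpy, scipy, OpenCV 4.12 (cv2) and the standard library are available. Lean on these libraries where they do the work, as an engineer would, in place of code of your own. Each camera call takes 0.05 s, during which the arm holds its last target.

TASK

Turn the turntable (it has an upright post for this) clockwise, seen from above, until it is fully against its end stop, and then swing the clamshell's open lid fully shut. Then take the round-headed pin from the rack, push it down through the lid's sprung collar and on through the holes below into the bed, and press until the collar is squeezed fully down; finish while still holding it pressed there, without letting go. Leave the square-headed pin, the dish, the bottle and the slide box alone.

Things in the scene. Friction and masses are not known exactly. Their poses are not given: they have to be found in the camera images.
- bed: Fixed black square bed plate 240 x 240 x 20 mm, origin at the centre of its underside, on the turntable's vertical axis. With the table at its stop, the lid's hinge is on the bed's +x side, the pin hole on its -x side. It carries a dark steel turntable (disc 210 mm across, top face 32 mm above the bench) with an aluminium clamshell, lower half 130 x 80 mm, top 46 mm above the bench.
- bed_hole (a point): Mouth of the vertical through hole (12 mm diameter) in the bed's top face, 20 mm above the bench, hidden under the turntable, at bed x = -40 mm, y = 0. The holes in turntable and lower half (12 mm) and lid (13 mm) line up over it only when the turntable is at its stop and the lid is shut.
- stage (a joint): Turntable angle in rad about the vertical, 0 at the end stop (where it must go), growing anticlockwise seen from above, up to 1.2. Friction hinge (about 0.12 N m), stays where left; the stop is rigid.
- post_top (a point): Centre of the top of the upright aluminium turning post on the turntable: 16 mm diameter, 45 mm tall, top 77 mm above the bench, 90 mm from the turntable's axis. At the stop it lies at bed x = 0, y = +90 mm.
- lid (a joint): Lid angle, rad: 0 shut, up to 1.75 open. Plate 80 mm wide, 8 thick, with clear window. Level hinge axis 48 mm above bench; table at its stop: along bed y at bed x = +55 mm, shut lid reaching to bed -x, free edge 135 mm from the axis. Outer (top) face lies 9 mm beyond the axis: 57 mm above bench when shut. Friction hinge (0.15 N m, lid 130 g): stays where left; push shut on its outer face.
- lid_lip (a point): Point on the lid's outer (top) face in the middle of the solid lip between collar and free edge, 122 mm from the hinge axis, a place to push: the lip is clear for 26 mm (13 mm either way along the lid) and 80 mm wide. Its x axis points from the free edge towards the hinge, y along the hinge, z out of the outer face.
- collar (a joint): How far the sprung collar is pushed down into the lid, m: 0 at rest, 0.006 fully down. Brass ring round the lid's pin hole, 26 mm outside, 13 mm bore, standing 10 mm proud of the lid at rest; the spring takes about 3 N to start and 8.5 N fully down and pushes the pin back up when let go.
- collar_top (a point): Centre of the collar's top face, 95 mm from the lid's hinge axis; with the lid shut and the collar at rest it is 67 mm above the bench, fully down 61 mm.
- pin: The pin to use: steel, upright, plain ROUND head. Origin at the tip of its foot, z up along the pin. Shank 10 mm diameter, 55 mm long, its foot a cone 5 mm long (5 mm across at the tip); head 22 mm diameter, 55 to 85 mm above the tip. About 90 g. Starts standing in either hole of the rack, tip 8 mm above the bench; fully pressed home its tip is 6 mm above the bench.
- spare: Another steel pin, with a SQUARE head 20 x 20 x 30 mm on a shank 40 mm long, too short for the job; stands in the other hole of the rack. Origin at the tip of its foot. Leave it alone.
- rack: Fixed white plastic rack block 130 x 50 x 45 mm, origin at the centre of its underside. Two vertical holes, 12 mm wide and 37 mm deep, 35 mm either way from its centre along its x axis.
- dish: Closed round culture dish, 90 mm across, about 18 mm tall, lying on the bench, origin at the centre of its underside. Leave alone.
- bottle: Small closed bottle, 48 mm across, 85 mm tall, standing on the bench, origin at the centre of its underside. Leave alone.
- slidebox: Grey slide box 85 x 60 x 35 mm, lying on the bench, origin at the centre of its underside. Leave alone.
There are look-alikes about, which are no part of the job. What is shaped like the pin but turquoise is not meant.

How it is judged:
By the outcome, as a careful person would: the job done as asked, in the order asked, and still so for the second after the job is handed in, while the arm keeps its last pose, push and grip.
It also fails if it takes over 64 s, if anything falls off the work surface, if the arm or the gripper's body presses on something with over 40 N, if the wrist force passes 120 N, or if a joint passes its speed limit or range.

## Working session

There is one attempt and no reset: what is moved stays moved. The work goes in short steps, each a Python script; the robot and the scene stay as the last script left them, time stands still between calls to the robot, and variables do not carry over. Pictures are saved under pics/ and viewed, and the job is handed in when it is done.

```bash
ls; mkdir -p pics; python3 - <<'E'
from bench import *
import cv2
print(read_time_s())
for c in ["scene","side","wrist"]:
    im=read_camera(c); cv2.imwrite(f"pics/a_{c}.png",im[:,:,::-1])
    p=camera_params(c); print(c,p["K"].tolist() if hasattr(p["K"],'tolist') else p["K"],p["dist_coeffs"]);print(p["camera_from_world"])
    for n in ["post_top","lid_lip","collar_top","pin","spare","rack","bed"]:
        print(n,[( [round(v) for v in d["at"]],round(d["confidence"],2)) for d in tip_of(c,n)][:4])
print(read_time_s())
E
```

```text
pics
0.0
scene [[371.504660424512, 0.0, 254.7432118419207], [0.0, 371.504660424512, 187.99710144845952], [0.0, 0.0, 1.0]] [-0.0480203  0.         0.         0.         0.       ]
[[ 0.02319446  0.9996937  -0.00863322 -0.00557599]
 [ 0.73642384 -0.02292517 -0.67613192 -0.33579396]
 [-0.67612273  0.0093248  -0.73673     1.37709732]
 [ 0.          0.          0.          1.        ]]
post_top [([298, 182], 0.77)]
lid_lip [([285, 186], 0.56)]
collar_top [([157, 253], 0.73), ([292, 194], 0.49), ([399, 234], 0.43)]
pin [([155, 184], 0.59), ([126, 198], 0.5), ([138, 171], 0.47)]
spare [([286, 183], 0.65), ([161, 201], 0.4)]
rack [([161, 196], 0.62), ([160, 186], 0.57), ([155, 254], 0.32)]
bed []
side [[348.50271711210473, 0.0, 257.8142593549192], [0.0, 348.50271711210473, 195.3895629631483], [0.0, 0.0, 1.0]] [-0.09553538  0.          0.          0.          0.        ]
[[ 0.97640231 -0.21595417 -0.00152552 -0.53704032]
 [-0.11884198 -0.53140009 -0.83874342  0.13404251]
 [ 0.18031948  0.81913231 -0.54452469  0.73151256]
 [ 0.          0.          0.          1.        ]]
post_top [([236, 174], 0.56)]
lid_lip [([274, 150], 0.64)]
collar_top []
pin [([269, 382], 0.93), ([235, 329], 0.87), ([204, 379], 0.65)]
spare [([272, 313], 0.72)]
rack [([253, 323], 0.72)]
bed [([266, 208], 0.89), ([266, 152], 0.66), ([254, 326], 0.59)]
wrist [[338.09408953322617, 0.0, 251.28103008537235], [0.0, 338.09408953322617, 185.70626058359986], [0.0, 0.0, 1.0]] [-0.01919296  0.          0.          0.          0.        ]
[[ 3.73088885e-01 -9.27795602e-01 -6.85799818e-05 -6.50006023e-01]
 [-8.83493089e-01 -3.55296347e-01  3.05294068e-01 -4.10576324e-02]
 [-2.83274860e-01 -1.13841233e-01 -9.52258120e-01  3.80138996e-01]
 [ 0.00000000e+00  0.00000000e+00  0.00000000e+00  1.00000000e+00]]
post_top []
lid_lip []
collar_top []
pin []
spare []
rack []
bed []
1.2
```

```bash
python3 - <<'E'
import cv2
for c in ["scene","side"]:
    im=cv2.imread(f"pics/a_{c}.png"); cv2.imwrite(f"pics/b_{c}.png",cv2.resize(im,(800,600),interpolation=cv2.INTER_CUBIC))
E
```

```text
(no output)
```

View pics/b_scene.png

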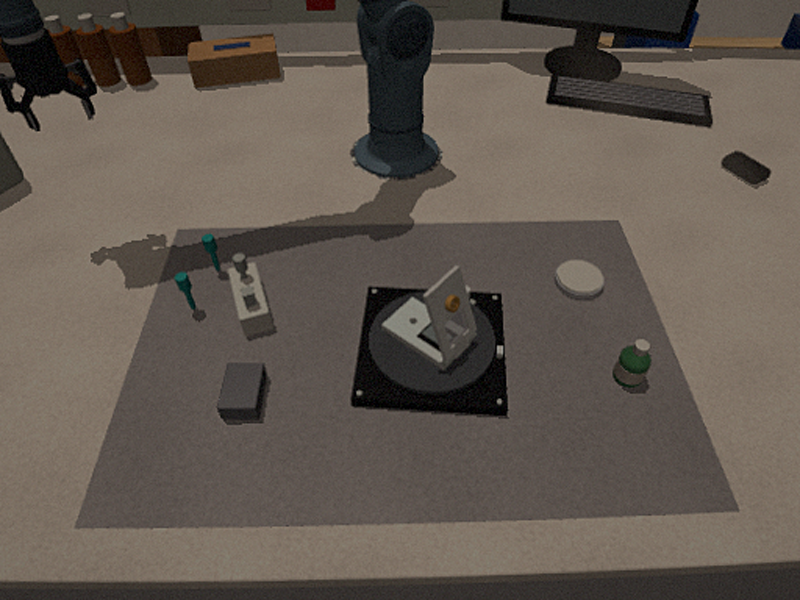

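View pics/b_side.png

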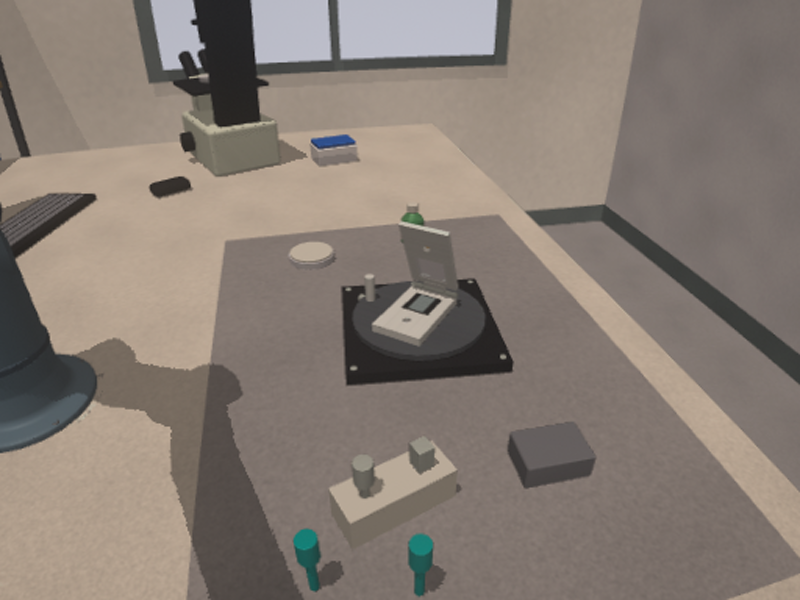

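```bash
python3 - <<'E'
import cv2
im=cv2.imread("pics/a_scene.png"); 
cv2.imwrite("pics/c1.png",cv2.resize(im[165:275,215:335],(800,733),interpolation=cv2.INTER_CUBIC)[:600])
im2=cv2.imread("pics/a_side.png")
cv2.imwrite("pics/c2.png",cv2.resize(im2[135:255,205:345],(700,600),interpolation=cv2.INTER_CUBIC))
cv2.imwrite("pics/c3.png",cv2.resize(im2[270:384,180:320],(700,570),interpolation=cv2.INTER_CUBIC))
E
```

```text
(no output)
```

View pics/c1.png

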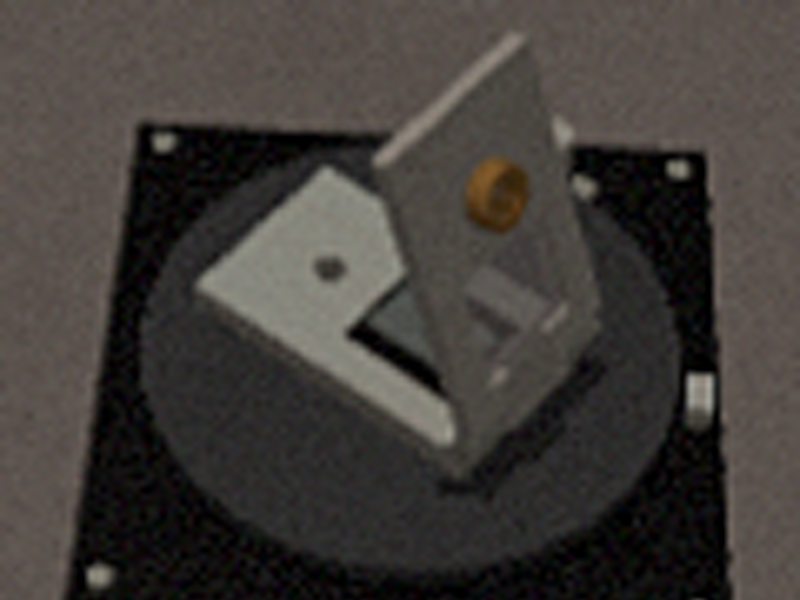

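View pics/c2.png

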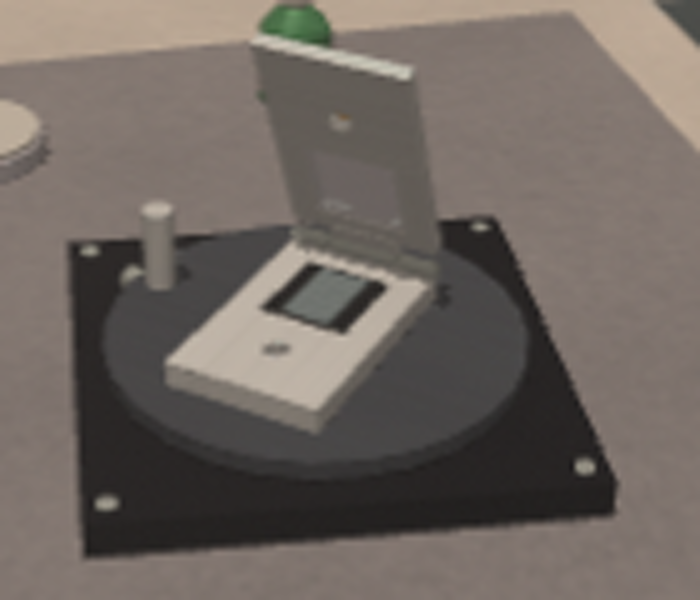

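View pics/c3.png

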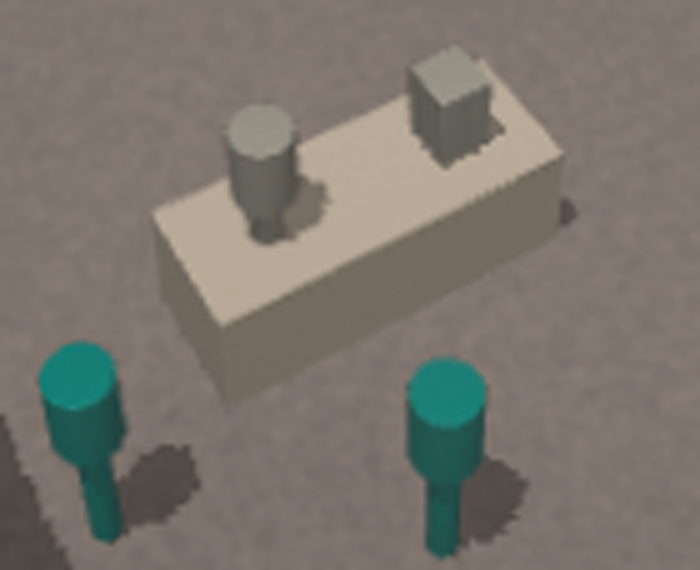

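```bash
cat > h.py <<'E'
from bench import *
import numpy as np, cv2
from scipy.optimize import least_squares
from scipy.spatial.transform import Rotation as R
def ray(c,uv,P=None):
    p=P or camera_params(c); K=np.array(p["K"]);T=np.array(p["camera_from_world"])
    n=cv2.undistortPoints(np.array([[uv]],float),K,np.array(p["dist_coeffs"]))[0,0]
    d=T[:3,:3].T@np.array([n[0],n[1],1]); o=-T[:3,:3].T@T[:3,3]; return o,d/np.linalg.norm(d)
def onz(c,uv,z,P=None):
    o,d=ray(c,uv,P); return o+d*(z-o[2])/d[2]
def tri(pairs):
    A=np.zeros((3,3));b=np.zeros(3);rs=[]
    for c,uv in pairs:
        o,d=ray(c,uv); M=np.eye(3)-np.outer(d,d);A+=M;b+=M@o;rs.append((o,M))
    x=np.linalg.solve(A,b); return x,[float(np.linalg.norm(M@(x-o))) for o,M in rs]
def proj(c,X,P=None):
    p=P or camera_params(c);T=np.array(p["camera_from_world"])
    return cv2.projectPoints(np.atleast_2d(np.asarray(X,float)),cv2.Rodrigues(T[:3,:3])[0],T[:3,3],np.array(p["K"]),np.array(p["dist_coeffs"]))[0][:,0]
def down(yaw):  # tool z down, tool y (jaw) axis at world angle yaw+90
    return (R.from_euler('z',yaw)*R.from_euler('x',np.pi)).as_quat()
E
python3 - <<'E'
from h import *
np.set_printoptions(precision=4,suppress=True)
sc=[(236,183.75),(320.75,187.5)]; sd=[(218.6,183.4),(303.4,178.4),(327.8,232),(221.6,240)]
print("scene",[onz("scene",p,.02) for p in sc])
q=[onz("side",p,.02) for p in sd];print("side",q,"mean",np.mean(q,0))
print([np.linalg.norm(q[i]-q[(i+1)%4]) for i in range(4)])
g=lambda x,y:(205+x/5,135+y/5)
print("post",onz("side",g(157,210),.077))
print("hole lower",onz("side",g(276,349),.046),onz("scene",(215+330/6.667,165+268/6.667),.046))
print("lidcorners tri",tri([("side",g(257,40)),("scene",(215+375/6.667,165+160/6.667))]),tri([("side",g(413,72)),("scene",(215+520/6.667,165+38/6.667))]))
h=lambda x,y:(180+x/5,270+y/5)
print("pin",onz("side",h(262,132),.093), onz("scene",(240*.64,257*.64),.093))
print("rack corners",[onz("side",h(*p),.045) for p in [(153,213),(222,325),(563,154),(485,60)]])
print(read_qpos(),read_tcp_rot(),down(0))
E
```

```text
scene [array([ 0.4562, -0.058 ,  0.02  ]), array([0.478 , 0.1799, 0.02  ])]
side [array([0.4791, 0.1751, 0.02  ]), array([0.7139, 0.1504, 0.02  ]), array([ 0.6906, -0.0874,  0.02  ]), array([ 0.456 , -0.0628,  0.02  ])] mean [0.5849 0.0438 0.02  ]
[np.float64(0.236043717500991), np.float64(0.2389979015901717), np.float64(0.2359011707035022), np.float64(0.23904561804727867)]
post [0.5179 0.1009 0.077 ]
hole lower [0.5587 0.0131 0.046 ] [0.5595 0.0183 0.046 ]
lidcorners tri (array([0.5781, 0.0438, 0.1668]), [0.028662447683464504, 0.028662447683464286]) (array([0.6128, 0.0628, 0.1858]), [0.030867550597742027, 0.030867550597742047])
pin [ 0.4473 -0.2851  0.093 ] [ 0.446  -0.2785  0.093 ]
rack corners [array([ 0.4117, -0.27  ,  0.045 ]), array([ 0.4276, -0.3167,  0.045 ]), array([ 0.5491, -0.2753,  0.045 ]), array([ 0.5345, -0.2284,  0.045 ])]
[ 1.0902  0.3829  0.0439  1.5979 -0.0179  1.1612 -0.0499] [0.9817 0.1903 0.     0.    ] [1. 0. 0. 0.]
```

```bash
python3 - <<'E'
from h import *
np.set_printoptions(precision=4,suppress=True)
move_ptp([0.43,-0.28,0.27],down(np.radians(19)))
P=camera_params("wrist"); im=read_camera("wrist"); cv2.imwrite("pics/w1.png",im[:,:,::-1]); np.save("w1.npy",P["camera_from_world"])
print(read_time_s(),tip_of("wrist","pin"),tip_of("wrist","rack"))
print("proj",proj("wrist",[[.448,-.284,.093]],P))
move_ptp([0.55,0.045,0.33],down(np.radians(-6)))
P=camera_params("wrist"); im=read_camera("wrist"); cv2.imwrite("pics/w2.png",im[:,:,::-1]); np.save("w2.npy",P["camera_from_world"])
print(read_time_s(),tip_of("wrist","post_top"),tip_of("wrist","lid_lip"))
E
```

```text
2.65 [{'at': [357.5, 179.0], 'confidence': 0.77}, {'at': [268.9, 230.7], 'confidence': 0.69}, {'at': [257.1, 135.7], 'confidence': 0.59}] [{'at': [258.7, 71.7], 'confidence': 0.63}, {'at': [254.8, 99.4], 'confidence': 0.56}]
proj [[260.1267 146.7547]]
4.125 [{'at': [195.1, 182.1], 'confidence': 0.65}] [{'at': [222.5, 116.8], 'confidence': 0.55}]
```

View pics/w1.png

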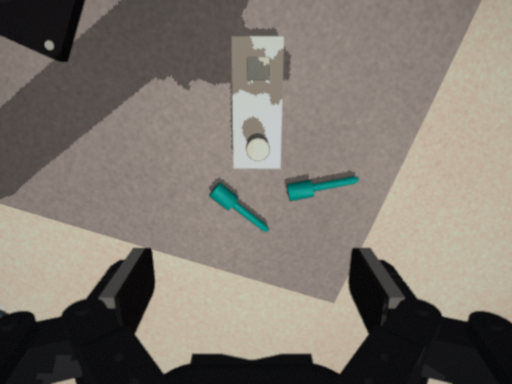

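View pics/w2.png

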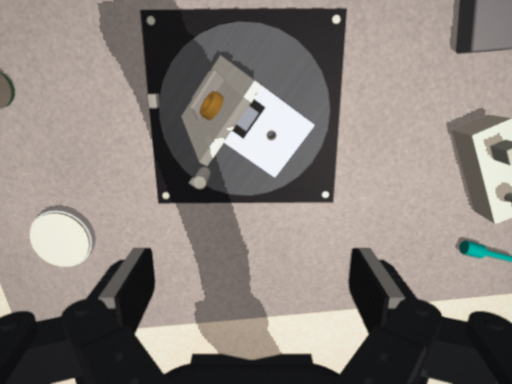

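```bash
python3 - <<'E'
from h import *
np.set_printoptions(precision=4,suppress=True)
P=camera_params("wrist"); P2=dict(P);P2["camera_from_world"]=np.load("w2.npy");P1=dict(P);P1["camera_from_world"]=np.load("w1.npy")
print("pin",onz("wrist",(257.5,148.5),.093,P1),"rack hole ends",[onz("wrist",p,.045,P1) for p in [(233,168),(281,168),(284,37),(232.5,37)]])
q=[onz("wrist",p,.02,P2) for p in [(141,10.5),(346,9.5),(333.5,202),(159,202.5)]]
print(np.array(q),np.mean(q,0),[np.linalg.norm(q[i]-q[(i+1)%4]) for i in range(4)],[np.degrees(np.arctan2(*(q[i]-q[(i+1)%4])[[1,0]])) for i in range(4)])
c=np.mean(q,0)
for n,z in (("post",.077),):
    for uv in [(199,182)]:
        p=onz("wrist",uv,z,P2);d=(p-c)[:2];print(n,p,np.linalg.norm(d),np.degrees(np.arctan2(d[1],d[0])))
p=onz("wrist",(271.5,135),.046,P2);d=(p-c)[:2];print(p,np.linalg.norm(d),np.degrees(np.arctan2(-d[1],-d[0])))
# lid corners, 2-view
g=lambda x,y:(205+x/5,135+y/5)
print(tri([("side",g(257,40)),("scene",(215+520/6.667,165+38/6.667))]),tri([("side",g(413,72)),("scene",(215+375/6.667,165+160/6.667))]))
E
```

```text
pin [ 0.4457 -0.2823  0.093 ] rack hole ends [array([ 0.4084, -0.2685,  0.045 ]), array([ 0.4249, -0.317 ,  0.045 ]), array([ 0.547 , -0.2748,  0.045 ]), array([ 0.5311, -0.2284,  0.045 ])]
[[ 0.7142  0.153   0.02  ]
 [ 0.6896 -0.0838  0.02  ]
 [ 0.4523 -0.0609  0.02  ]
 [ 0.4774  0.177   0.02  ]] [0.5834 0.0463 0.02  ] [np.float64(0.23811777640298193), np.float64(0.23838939013685154), np.float64(0.23918323945475864), np.float64(0.23799456758070506)] [np.float64(84.07400065192954), np.float64(-5.518778347905949), np.float64(-96.01933508844299), np.float64(174.22546645300176)]
post [0.5171 0.1069 0.077 ] 0.08976290507694391 137.58708933008793
[0.5575 0.0165 0.046 ] 0.03946612764111071 49.001182083017696
(array([0.5644, 0.0829, 0.1734]), [0.0012927553371319582, 0.0012927553371319732]) (array([0.6233, 0.0287, 0.1762]), [0.0013995430038440883, 0.0013995430038441319])
```

```bash
python3 - <<'E'
import cv2
im=cv2.imread("pics/w2.png")
cv2.imwrite("pics/w2c.png",cv2.resize(im[40:200,140:340],(800,640),interpolation=cv2.INTER_CUBIC)[:600])
im=cv2.imread("pics/w1.png")
cv2.imwrite("pics/w1c.png",cv2.resize(im[20:190,200:370],(600,600),interpolation=cv2.INTER_CUBIC))
E
```

```text
(no output)
```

View pics/w2c.png

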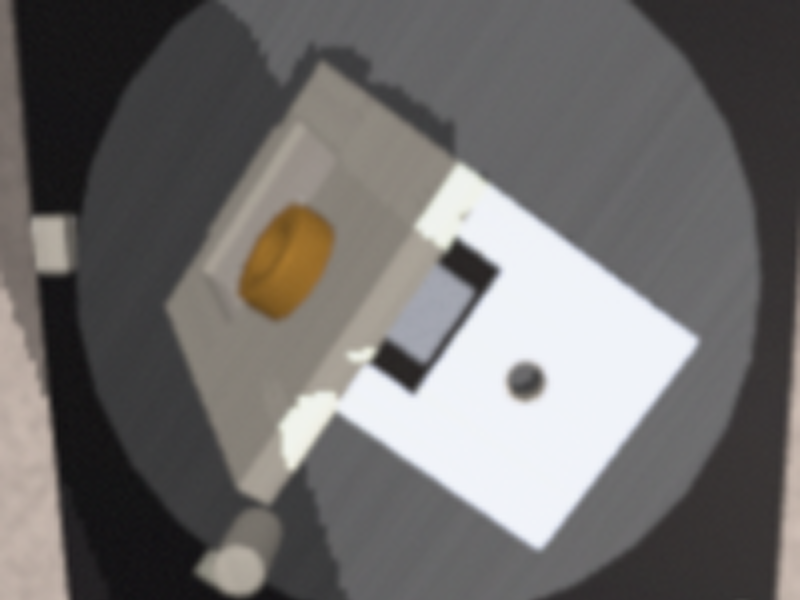

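View pics/w1c.png

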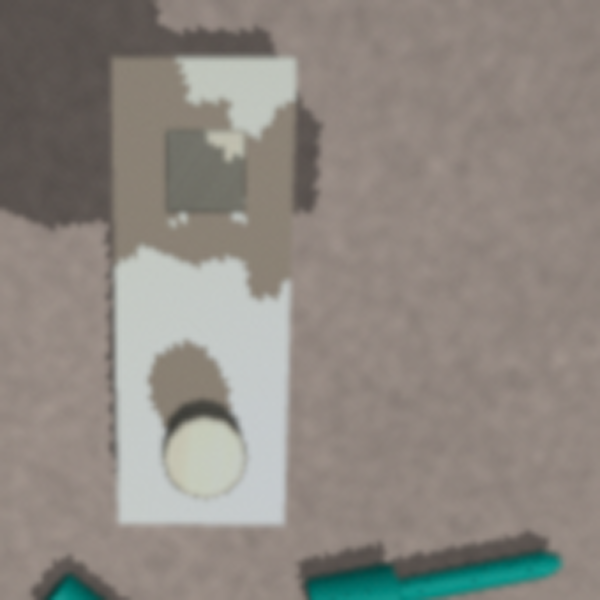

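```bash
python3 - <<'E'
from h import *
np.set_printoptions(precision=4,suppress=True)
P=camera_params("wrist"); P2=dict(P);P2["camera_from_world"]=np.load("w2.npy")
g=lambda x,y:(205+x/5,135+y/5)
c=np.array([.584,.0455]); 
for z in (.02,.03,.04):
  for n,p in (("side",onz("side",g(130,273),z)),("wrist",onz("wrist",(140+200/4,40+573/4),z,P2)),("scene",onz("scene",(215+583/6.667,165+185/6.667),z))):
    d=p[:2]-c; print(z,n,p,np.linalg.norm(d),np.degrees(np.arctan2(d[1],d[0])))
for a in range(138,70,-10):
  p=c+.095*np.array([np.cos(np.radians(a)),np.sin(np.radians(a))])
  for y in (a,a-180):
    print(a,y,inverse_kinematics([*p,.062],down(np.radians(y))))
E
```

```text
0.02 side [0.5073 0.1361 0.02  ] 0.11869271674924374 130.23653286270095
0.02 wrist [0.5001 0.1302 0.02  ] 0.11917501919469241 134.73113057317101
0.02 scene [0.4961 0.1264 0.02  ] 0.11942476482267066 137.3614406626608
0.03 side [0.5053 0.1202 0.03  ] 0.10848928339076289 136.49464347470303
0.03 wrist [0.503 0.128 0.03 ] 0.11555500454768906 134.4777101113496
0.03 scene [0.505  0.1246 0.03  ] 0.11173397067090762 134.96726387236976
0.04 side [0.5033 0.1043 0.04  ] 0.09983509437035042 143.94099384796297
0.04 wrist [0.506  0.1257 0.04  ] 0.1119373967053215 134.2079039300679
0.04 scene [0.5139 0.1227 0.04  ] 0.10426684430279379 132.2247815607355
138 138 [ 0.2955  0.5056 -0.6828  2.0008  0.4463  0.7866  0.1889]
138 -42 [ 0.0438  0.4372 -0.3831  2.0122  0.2384  0.7346 -2.7885]
128 128 [ 0.2608  0.5238 -0.6661  1.9677  0.4459  0.799   0.0047]
128 -52 [-0.5262  0.4373  0.2627  2.0056 -0.1678  0.7189 -2.6388]
118 118 [ 0.2248  0.5415 -0.6414  1.9314  0.4393  0.811  -0.1687]
118 -62 [-0.5314  0.4609  0.2627  1.9684 -0.1733  0.7336 -2.8187]
108 108 [ 0.1905  0.5588 -0.6118  1.8929  0.4284  0.8229 -0.3331]
108 -72 [-0.8812  0.58    0.7035  1.9448 -0.5153  0.8029 -2.7167]
98 98 [ 0.1749  0.5814 -0.5993  1.8527  0.4294  0.8392 -0.5011]
98 -82 [-1.0228  0.7133  0.9244  1.9102 -0.7315  0.8977 -2.7281]
88 88 [ 0.16    0.602  -0.5815  1.8127  0.4252  0.8541 -0.6605]
88 -92 [-1.1253  0.9068  1.144   1.8739 -0.9705  1.0528 -2.7406]
78 78 [ 0.1446  0.6195 -0.5567  1.7743  0.4142  0.8667 -0.8111]
78 -102 [-1.1737  1.163   1.3606  1.837  -1.2164  1.2775 -2.7842]
```

```bash
cat > s1.py <<'E'
from h import *
np.set_printoptions(precision=3,suppress=True)
c=np.array([.584,.0455]); 
def pose(a,r=.096,z=.068):
    t=np.radians(a); return [c[0]+r*np.cos(t),c[1]+r*np.sin(t),z],down(t)
p,o=pose(138)
move_gripper(.046)
move_ptp([p[0],p[1],.22],o); print(read_time_s())
movel(p,o,speed=.2)
print(read_time_s(),read_ft_force(),read_finger_gap())
for a in (128,118,108,98,90,84):
    movel(*pose(a),speed=.12); print(a,read_ft_force())
f=read_ft_force()
for a in np.arange(82,66,-1.5):
    movel(*pose(a),speed=.06); f=read_ft_force()
    t=np.radians(a); ft=f[0]*-np.sin(t)+f[1]*np.cos(t); print(a,round(ft,2))
    if ft>12: break
print(read_time_s(),read_eef_pos())
for cc in ("scene","wrist"):
    im=read_camera(cc); cv2.imwrite(f"pics/d_{cc}.png",im[:,:,::-1])
E
python3 s1.py
```

```text
6.6667
7.575 [0.701 0.919 0.058] 0.046426952779936276
128 [ 0.262 -0.348 -0.281]
118 [ 0.152 -0.565  0.017]
108 [-0.817  0.055  0.018]
98 [ 0.07  -0.144  0.272]
90 [ 0.539 -0.493 -0.29 ]
84 [-0.375  0.412 -0.571]
82.0 0.96
80.5 1.08
79.0 1.13
77.5 1.05
76.0 0.09
74.5 0.72
73.0 3.98
71.5 7.72
70.0 11.52
68.5 14.28
11.925 [0.611 0.136 0.067]
```

```bash
cat > s2.py <<'E'
from h import *
np.set_printoptions(precision=4,suppress=True)
c=np.array([.584,.0455]); 
def pose(a,r=.096,z=.068):
    t=np.radians(a); return [c[0]+r*np.cos(t),c[1]+r*np.sin(t),z],down(t)
movel(*pose(77),speed=.1); print(read_ft_force())
p,o=pose(77); movel([p[0],p[1],.24],o,speed=.25)
move_gripper(0)
print(read_time_s())
move_ptp([0.54,0.045,0.34],down(np.radians(-6)))
P=camera_params("wrist"); im=read_camera("wrist"); cv2.imwrite("pics/w3.png",im[:,:,::-1]); np.save("w3.npy",P["camera_from_world"])
print(read_time_s())
im2=read_camera("scene");cv2.imwrite("pics/s3.png",cv2.resize(im2[140:290,190:390],(800,600),interpolation=cv2.INTER_CUBIC)[:,:,::-1])
cv2.imwrite("pics/w3c.png",cv2.resize(im[0:225,100:400],(800,600),interpolation=cv2.INTER_CUBIC)[:,:,::-1])
E
python3 s2.py
```

```text
[ 0.3114 -1.1768 -1.2518]
13.6667
14.8333
```

View pics/w3c.png

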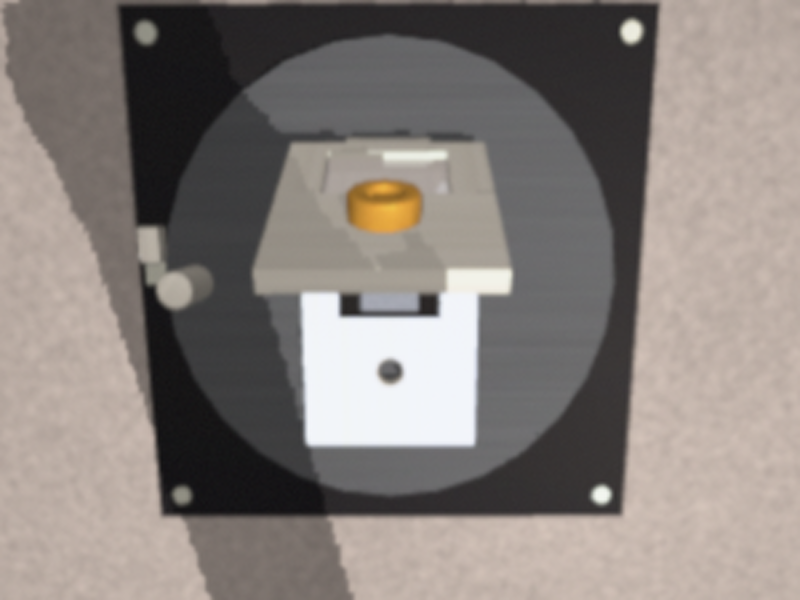

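View pics/s3.png

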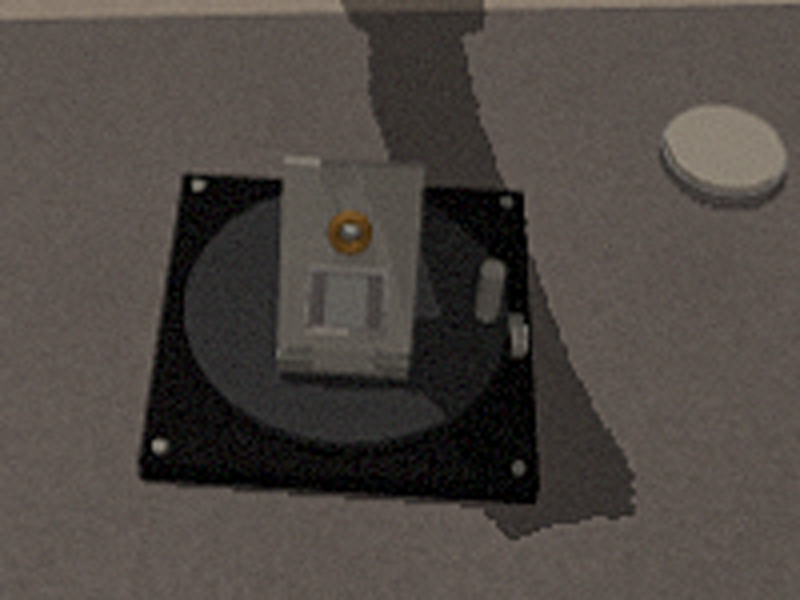

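```bash
cat > s3.py <<'E'
from h import *
np.set_printoptions(precision=4,suppress=True)
P=camera_params("wrist"); P=dict(P);P["camera_from_world"]=np.load("w3.npy")
k=lambda x,y:(100+x/2.6667,y/2.6667)
h=onz("wrist",k(390,371),.046,P)
q=np.array([onz("wrist",k(*p),.02,P) for p in [(119,4),(658,4),(621,515),(163,515)]]); print(q.mean(0),h)
print([np.degrees(np.arctan2(*(q[i]-q[(i+1)%4])[[1,0]])) for i in range(4)])
c=np.array([.584,.0455]); yaw=np.radians(-5.8); ex=np.array([np.cos(yaw),np.sin(yaw)]);ey=np.array([-ex[1],ex[0]])
print("hole pred",c-.04*ex)
o=down(yaw)
def B(xb,yb,ztip): return [*(c+xb*ex+yb*ey),ztip+.019]
def lip(a):
    a=np.radians(a); return .055-.122*np.cos(a)+.009*np.sin(a)+.011*np.sin(a), .048+.122*np.sin(a)+.009*np.cos(a)
x,z=lip(88)
move_ptp(B(x+.025,-.018,.21),o)
movel(B(x+.02,-.018,z),o,speed=.2); print(read_time_s(),read_ft_force())
for a in range(82,-1,-8):
    x,z=lip(a); movel(B(x,-.018,z+.001),o,speed=.15); print(a,read_ft_force())
x,z=lip(0)
for i in range(10):
    movel(B(x,-.018,z-.001*i),o,speed=.05); f=read_ft_force(); print(i,f)
    if f[2]>15: break
print(read_time_s(),read_eef_pos())
E
python3 s3.py
```

```text
[0.5836 0.0466 0.02  ] [0.5441 0.0507 0.046 ]
[np.float64(84.04687081747053), np.float64(-5.772099946178737), np.float64(-95.9331519236734), np.float64(174.21918329166607)]
hole pred [0.5442 0.0495]
15.975 [-0.9783  0.2743  0.3956]
82 [-0.3929 -0.2118 -0.0464]
74 [0.1835 0.3975 0.2731]
66 [-0.0009  0.9394 -0.8943]
58 [ 0.6312  0.2072 -0.06  ]
50 [-0.0251 -0.5021  0.2399]
42 [-0.2089 -0.5367  0.4213]
34 [ 0.2745 -0.2682  0.1583]
26 [ 0.7899  0.6932 -0.5054]
18 [ 0.0566 -0.3293 -0.2216]
10 [0.1989 0.0134 0.1801]
2 [0.1391 0.6935 0.6189]
0 [ 0.1246  0.0484 -0.377 ]
1 [-2.5688 -1.1423  4.9466]
2 [-3.3422 -0.5423 11.0776]
3 [-6.1965 -0.6923 16.5182]
20.0167 [0.5161 0.0344 0.0758]
```

```bash
cat > s4.py <<'E'
from h import *
np.set_printoptions(precision=4,suppress=True)
c=np.array([.584,.0455]); yaw=np.radians(-5.8); o=down(yaw)
p=read_eef_pos(); movel([p[0],p[1],.16],o,speed=.25)
move_ptp([0.49,0.053,0.19],o)
P=camera_params("wrist"); im=read_camera("wrist"); cv2.imwrite("pics/w4.png",im[:,:,::-1]); np.save("w4.npy",P["camera_from_world"])
print(read_time_s(),tip_of("wrist","collar_top"), proj("wrist",[.5441,.0500,.067],P), read_eef_pos())
im2=read_camera("side");cv2.imwrite("pics/s4.png",cv2.resize(im2[135:255,205:345],(700,600),interpolation=cv2.INTER_CUBIC)[:,:,::-1])
E
python3 s4.py
```

```text
20.8667 [{'at': [246.6, 109.0], 'confidence': 0.57}] [[247.7266 109.1129]] [0.4892 0.0523 0.1886]
```

View pics/w4.png

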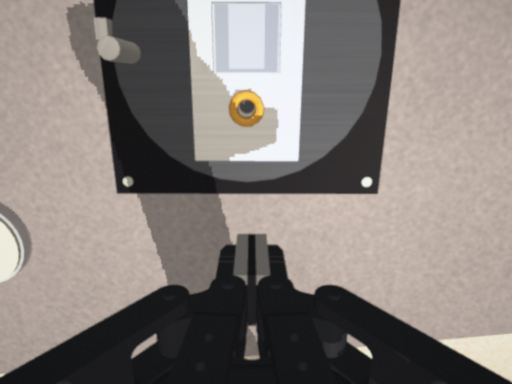

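View pics/s4.png

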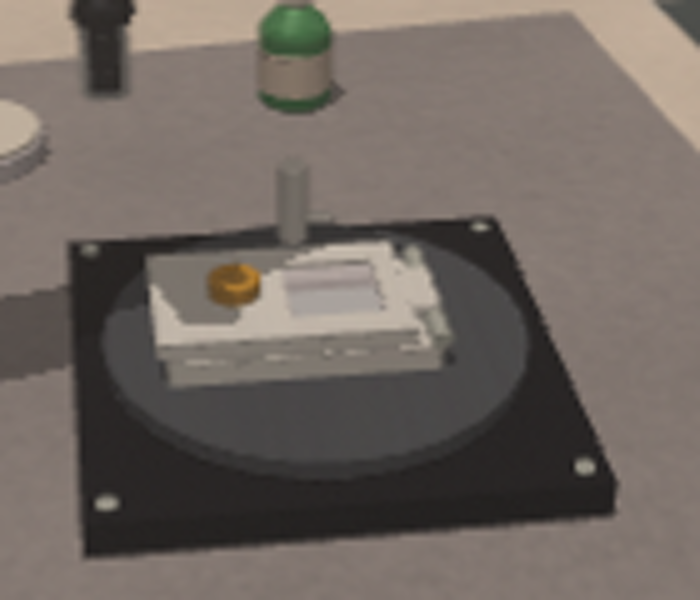

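```bash
cat > s5.py <<'E'
from h import *
np.set_printoptions(precision=4,suppress=True)
P=camera_params("wrist"); P=dict(P);P["camera_from_world"]=np.load("w4.npy")
im=cv2.imread("pics/w4.png"); hsv=cv2.cvtColor(im,cv2.COLOR_BGR2HSV)
m=cv2.inRange(hsv,(8,140,60),(25,255,255)); ys,xs=np.nonzero(m); print(len(xs),xs.min(),xs.max(),ys.min(),ys.max())
uv=((xs.min()+xs.max())/2,(ys.min()+ys.max())/2); print(uv,onz("wrist",uv,.064,P))
cr=im[88:130,226:270]; cv2.imwrite("pics/w4c.png",cv2.resize(cr,(572,546),interpolation=cv2.INTER_CUBIC))
o=down(np.radians(19)); x,y=.446,-.2825
move_gripper(.044)
move_ptp([x,y,.17],o); 
P=camera_params("wrist"); im=read_camera("wrist"); cv2.imwrite("pics/w5.png",im[:,:,::-1]); print(proj("wrist",[x,y,.093],P),read_time_s())
E
python3 s5.py
```

```text
654 230 263 91 125
(np.float64(246.5), np.float64(108.0)) [0.5447 0.0509 0.064 ]
[[252.8982 205.7662]] 22.7917
```

View pics/w5.png

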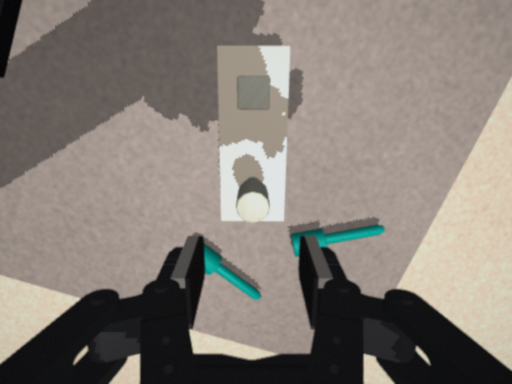

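View pics/w4c.png

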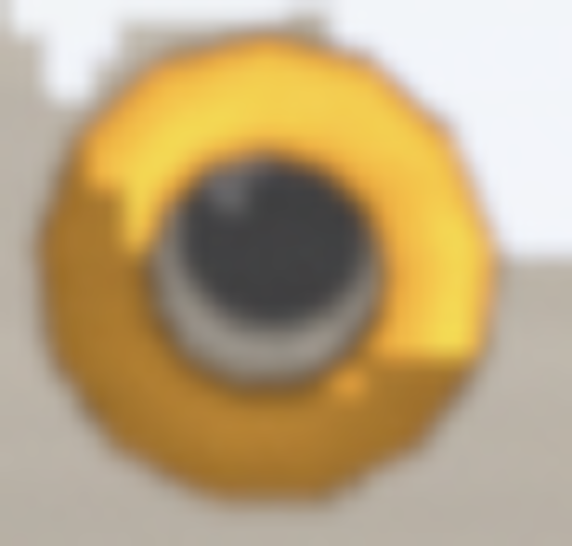

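```bash
cat > s6.py <<'E'
from h import *
np.set_printoptions(precision=4,suppress=True)
o=down(np.radians(19)); x,y=.446,-.2825
f0=read_ft_force()
movel([x,y,.085],o,speed=.15); print(f0,read_ft_force(),read_eef_pos())
move_gripper(.0,60); print(read_finger_gap(),read_ft_force(),read_time_s())
movel([x,y,.16],o,speed=.15); print(read_finger_gap(),read_ft_force(),read_time_s())
P=camera_params("wrist"); im=read_camera("wrist"); cv2.imwrite("pics/w6.png",im[:,:,::-1]); np.save("w6.npy",P["camera_from_world"]); e=read_eef_pos()
print(e,proj("wrist",[[e[0],e[1],e[2]-.077],[e[0],e[1],e[2]+.008],[e[0],e[1],e[2]-.022]],P))
im2=read_camera("side");cv2.imwrite("pics/s6.png",im2[:,:,::-1]); print(proj("side",[[e[0],e[1],e[2]-.077],[e[0],e[1],e[2]-.022]]))
E
python3 s6.py
python3 - <<'E'
import cv2
im=cv2.imread("pics/w6.png"); cv2.imwrite("pics/w6c.png",cv2.resize(im[170:290,180:340],(800,600),interpolation=cv2.INTER_CUBIC))
im=cv2.imread("pics/s6.png"); cv2.imwrite("pics/s6c.png",cv2.resize(im[210:360,160:320],(640,600),interpolation=cv2.INTER_CUBIC))
E
```

```text
[-0.2409 -0.0839 -0.0291] [-0.0401 -0.5559  0.4392] [ 0.4468 -0.2824  0.0855]
0.020025929811815432 [-0.3605  0.3084  5.7021] 23.8417
0.019940091824479797 [-0.5267 -0.1155 -1.0631] 24.4917
[ 0.4448 -0.2819  0.1586] [[250.7243 203.8103]
 [250.1352 279.9321]
 [250.4094 244.4899]]
[[230.7905 300.0144]
 [229.0295 275.0473]]
```

View pics/w6c.png

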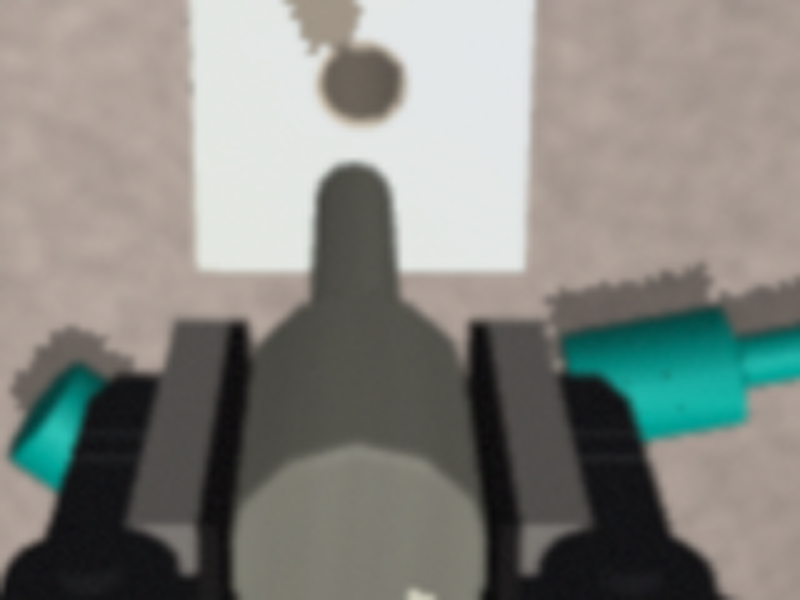

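View pics/s6c.png

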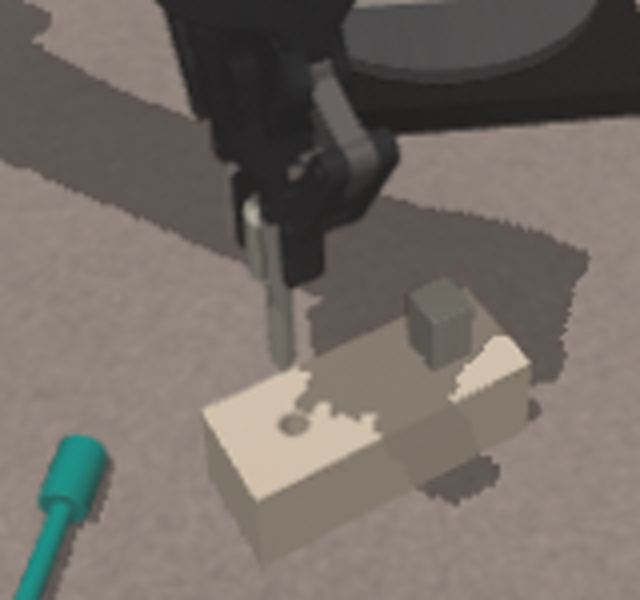

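```bash
cat > s7.py <<'E'
from h import *
np.set_printoptions(precision=4,suppress=True)
o=down(np.radians(-5.8)); x,y=.5442,.0503
move_ptp([x,y,.19],o); movel([x,y,.149],o,speed=.12); pause(.3)
print(read_eef_pos(),read_ft_force(),read_time_s())
for c,(u,v,w,h) in dict(wrist=(190,140,120,90),side=(200,150,100,75),scene=(210,160,100,75)).items():
    P=camera_params(c); im=read_camera(c); cv2.imwrite(f"pics/e7_{c}.png",cv2.resize(im[v:v+h,u:u+w],(800,600),interpolation=cv2.INTER_CUBIC)[:,:,::-1])
    cv2.imwrite(f"pics/f7_{c}.png",im[:,:,::-1]); np.save(f"e7_{c}.npy",P["camera_from_world"])
    print(c,proj(c,[[x,y,.072],[x,y,.067]],P), (proj(c,[[x,y,.072],[x,y,.067]],P)-[u,v])*800/w)
E
python3 s7.py
```

```text
[0.5447 0.0504 0.1498] [-0.6567  0.6012 -1.3022] 26.6917
wrist [[250.4316 204.6656]
 [250.4512 201.929 ]] [[402.8774 431.1038]
 [403.008  412.8601]]
side [[250.8357 187.9518]
 [250.8615 189.7275]] [[406.6854 303.6147]
 [406.892  317.8202]]
scene [[276.7634 193.8733]
 [276.6956 195.1584]] [[534.1075 270.9866]
 [533.5644 281.2674]]
```

View pics/e7_wrist.png

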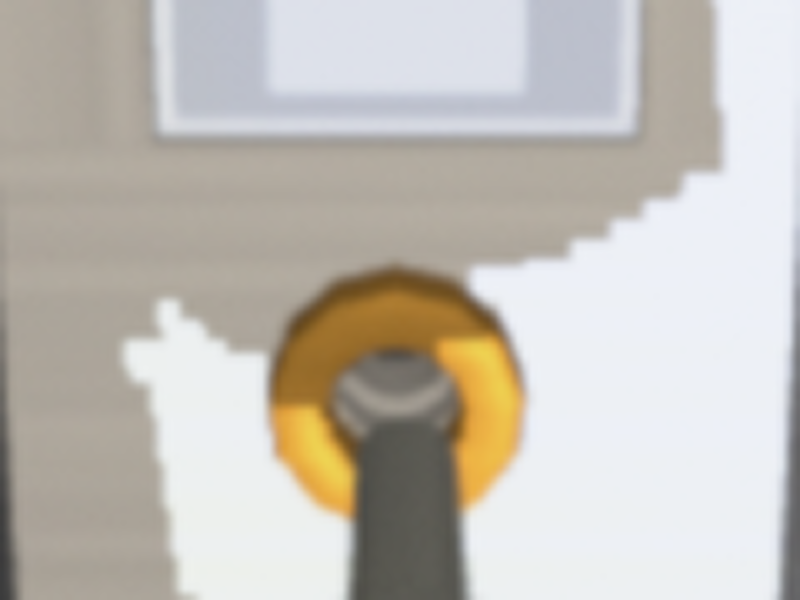

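View pics/e7_side.png

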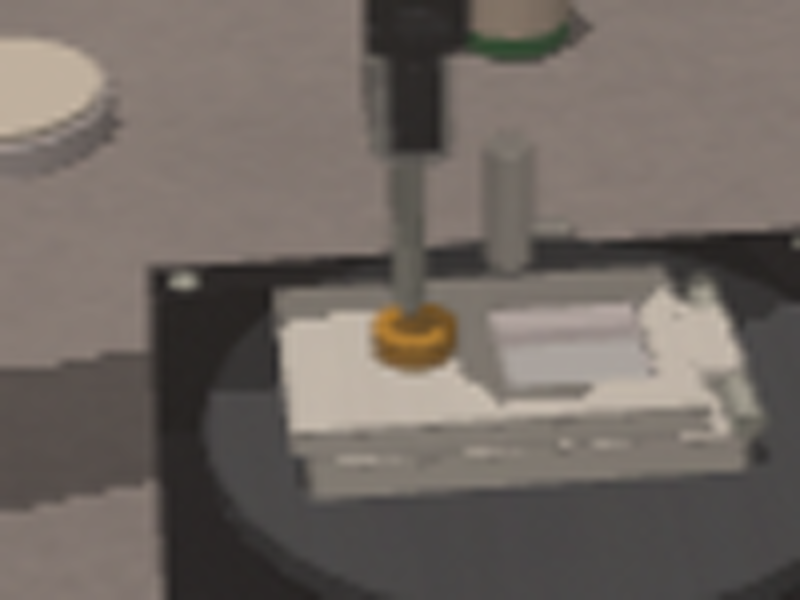

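View pics/e7_scene.png

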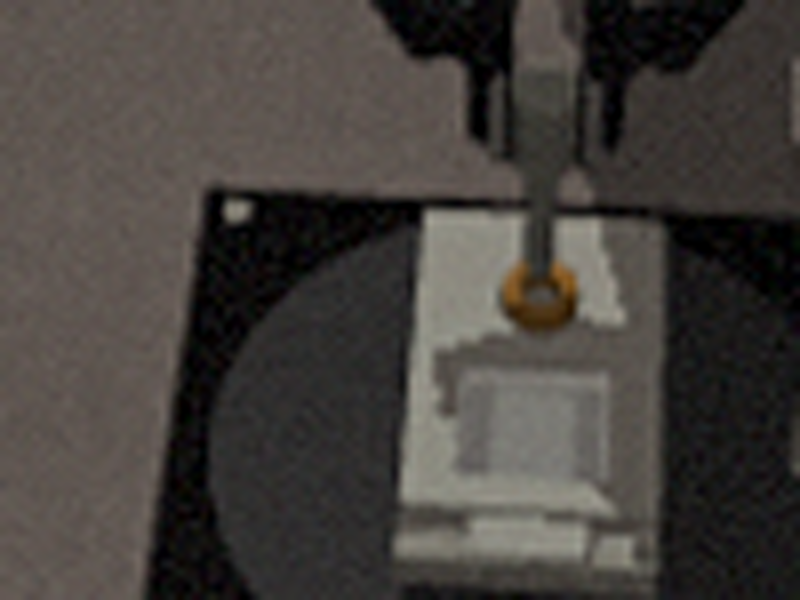

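```bash
python3 - <<'E'
from h import *
np.set_printoptions(precision=2,suppress=True)
im=cv2.cvtColor(cv2.imread("pics/f7_side.png"),cv2.COLOR_BGR2GRAY).astype(float)
cs=[]
for r in range(171,186):
    row=im[r,244:259]; bg=(np.median(np.r_[row[:3],row[-3:]])); w=np.clip(bg-row-8,0,None); c=(w*np.arange(244,259)).sum()/w.sum(); cs.append((r,c)); 
cs=np.array(cs); print(cs.T[1]); print("slope",np.polyfit(cs[:,0],cs[:,1],1))
P=dict(camera_params("side"))
a=proj("side",[[.5442,.0503,.075],[.5442,.0503,.125],[.5462,.0503,.125]],P); print(a,(a[0,0]-a[1,0])/(a[0,1]-a[1,1]))
print(im[178,240:262])
E
```

```text
[250.21 250.21 250.17 250.21 250.22 250.51 250.6  250.75 250.8  254.96
 255.72    nan    nan    nan 246.97]
slope [nan nan]
[[250.82 186.88]
 [250.55 168.4 ]
 [251.4  168.31]] 0.01442430852636155
[127. 125. 123. 123. 124. 124. 121. 120. 114. 103.  92.  90.  86. 115.
 125. 126. 126. 126. 124. 124. 108. 100.]<stdin>:6: RuntimeWarning: invalid value encountered in scalar divide
```

```bash
python3 - <<'E'
from h import *
im=cv2.imread("pics/f7_wrist.png")[190:340,155:355]; cv2.imwrite("pics/f7c.png",cv2.resize(im,(800,600),interpolation=cv2.INTER_CUBIC))
P=dict(camera_params("wrist"));P["camera_from_world"]=np.load("e7_wrist.npy")
x,y=.5442,.0503;yw=np.radians(-5.8)
for dx,tilt,zt in ((0,0,.072),(-.0012,0,.072),(-.003,2,.072),(0,0,.075),(0,0,.069)):
    ex=np.array([np.cos(yw),np.sin(yw),0]); 
    t=np.radians(tilt); ax=-np.sin(t)*ex+np.cos(t)*np.array([0,0,1]) 
    tcp=np.array([x,y,.149])+dx*ex; tip=tcp+ax*(zt-.149)
    ey=np.array([-ex[1],ex[0],0])
    ht=tip+.085*ax
    pts=[tip+.0025*ex, tip+.005*ax+.005*ex, tip+.055*ax+.011*ex, ht+.011*ex, ht+.011*ey,ht-.011*ey,ht-.011*ex]
    print(dx,tilt,zt,((proj("wrist",pts,P)-[155,190])*4).round(0).tolist())
E
```

```text
0 0 0.072 [[382.0, 44.0], [382.0, 40.0], [380.0, 138.0], [379.0, 265.0], [270.0, 362.0], [490.0, 362.0], [380.0, 455.0]]
-0.0012 0 0.072 [[382.0, 51.0], [382.0, 47.0], [380.0, 147.0], [379.0, 276.0], [270.0, 373.0], [489.0, 373.0], [380.0, 465.0]]
-0.003 2 0.072 [[382.0, 46.0], [382.0, 43.0], [380.0, 155.0], [379.0, 294.0], [270.0, 391.0], [489.0, 390.0], [380.0, 482.0]]
0 0 0.075 [[382.0, 51.0], [382.0, 47.0], [380.0, 148.0], [379.0, 281.0], [267.0, 380.0], [492.0, 380.0], [380.0, 474.0]]
0 0 0.069 [[382.0, 38.0], [382.0, 33.0], [381.0, 127.0], [379.0, 250.0], [272.0, 346.0], [487.0, 346.0], [380.0, 437.0]]
```

View pics/f7c.png

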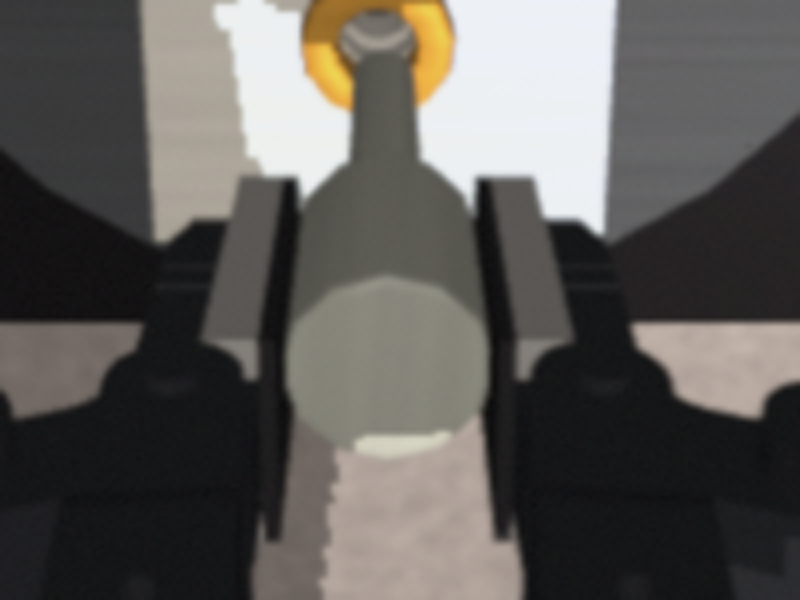

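```bash
cat > s8.py <<'E'
from h import *
np.set_printoptions(precision=2,suppress=True)
yw=np.radians(-5.8);o=down(yw); ex=np.array([np.cos(yw),np.sin(yw)]);ey=np.array([-ex[1],ex[0]])
xy=np.array([.5442,.0503])+.0012*ex+.0010*ey
f0=np.mean([read_ft_force() for _ in range(8)],0); print("f0",f0)
movel([*xy,.149],o,speed=.05)
z=.149
while z>.096:
    z-=.004; movel([*xy,z],o,speed=.06)
    f=np.mean([read_ft_force() for _ in range(4)],0)-f0; t=read_ft_torque(); print(round(z,4),f,np.array(t),round(read_time_s(),2))
    if f[2]>10: print("stuck"); break
    l=np.hypot(f[0],f[1])
    if l>3: xy=xy+np.clip(f[:2]*.0002,-.001,.001)
np.save("xy.npy",np.r_[xy,z,f0])
print(read_eef_pos(),read_finger_gap())
E
python3 s8.py
```

```text
f0 [ 0.15 -0.7  -1.44]
0.145 [-0.4   1.2  -0.21] [-0.04  0.    0.02] 27.34
0.141 [-0.37  1.15  0.08] [ 0.02 -0.01  0.02] 27.59
0.137 [ 0.04 -0.23  0.61] [ 0.01 -0.04  0.05] 27.84
0.133 [-0.24  0.19  1.4 ] [ 0.03 -0.07  0.02] 28.09
0.129 [-0.23  0.65  0.33] [ 0.02  0.01 -0.01] 28.34
0.125 [-0.76  1.53  1.09] [-0.    0.01 -0.02] 28.59
0.121 [0.03 0.73 0.34] [-0.01  0.05 -0.  ] 28.84
0.117 [0.77 1.36 0.39] [-0.   -0.01 -0.02] 29.09
0.113 [-0.14  0.1   0.42] [ 0.04  0.03 -0.02] 29.34
0.109 [-0.73  1.07  0.49] [ 0.   -0.04  0.01] 29.59
0.105 [-0.72  0.82  0.35] [-0.   -0.03  0.01] 29.84
0.101 [0.25 0.15 0.92] [ 0.05 -0.04  0.03] 30.09
0.097 [0.13 0.95 0.07] [ 0.03 -0.05 -0.01] 30.34
0.093 [-0.94  1.4   0.75] [ 0.03 -0.02  0.04] 30.59
[0.55 0.05 0.09] 0.019770079869811066
```

```bash
cat > s9.py <<'E'
from h import *
np.set_printoptions(precision=2,suppress=True)
o=down(np.radians(-5.8)); a=np.load("xy.npy"); xy=a[:2]; z=a[2]; f0=a[3:]
move_gripper(0,110); print(read_finger_gap())
for i in range(30):
    z-=.001; movel([*xy,z],o,speed=.04)
    f=np.mean([read_ft_force() for _ in range(6)],0)-f0; print(round(z,4),f,round(read_eef_pos()[2],4))
    if f[2]>26 or np.hypot(f[0],f[1])>12: break
print(read_finger_gap(),read_time_s()); np.save("xy2.npy",np.r_[xy,z,f0])
for c,(u,v,w,h) in dict(wrist=(155,140,200,150),side=(200,150,100,75),scene=(210,160,100,75)).items():
    im=read_camera(c); cv2.imwrite(f"pics/g9_{c}.png",cv2.resize(im[v:v+h,u:u+w],(800,600),interpolation=cv2.INTER_CUBIC)[:,:,::-1])
E
python3 s9.py
```

```text
0.01858526959279135
0.092 [0.89 0.55 0.77] 0.0919
0.091 [-0.02  1.19  0.12] 0.091
0.09 [-1.58  0.23  3.13] 0.0904
0.089 [-1.87  0.43  5.76] 0.0893
0.088 [-2.19 -0.42  6.27] 0.0882
0.087 [-1.7   0.47  7.  ] 0.0872
0.086 [-1.86  0.04  7.22] 0.0864
0.085 [-2.51 -0.02  7.72] 0.0855
0.084 [-1.92  0.27 10.45] 0.0847
0.083 [-3.8  -1.22 14.12] 0.0845
0.082 [-7.37 -0.27 19.79] 0.0844
0.081 [-8.26  0.03 23.72] 0.0843
0.08 [-11.24  -0.81  29.63] 0.0842
0.018719263228632696 34.0583
```

View pics/g9_wrist.png

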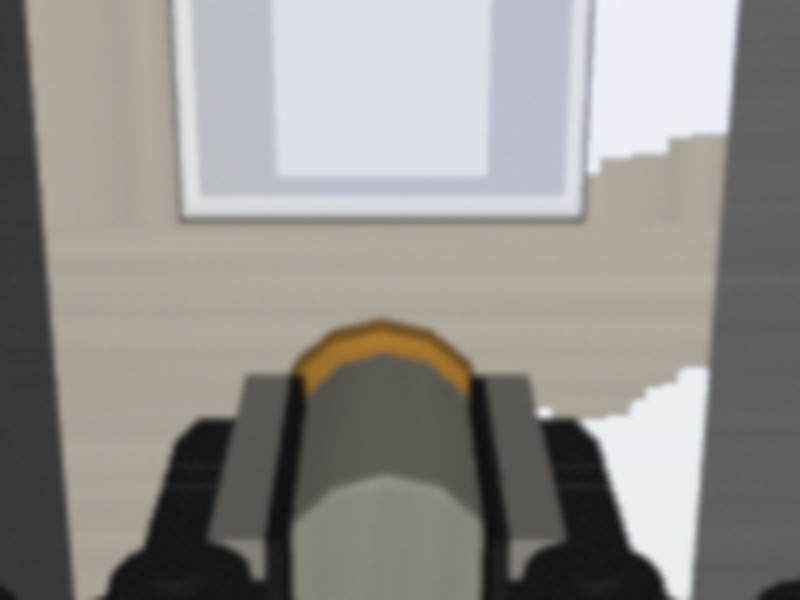

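View pics/g9_side.png

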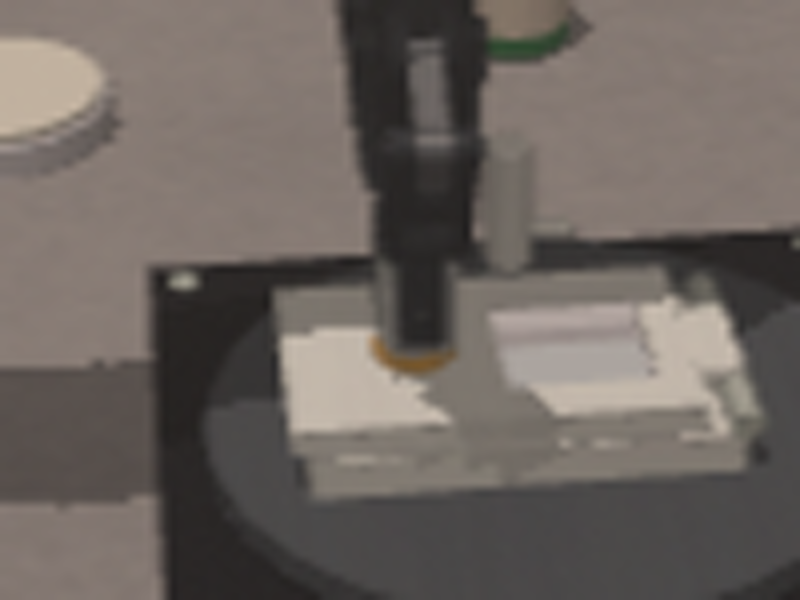

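```bash
python3 - <<'E'
from h import *
pause(.5); print(read_ft_force(),read_eef_pos(),read_finger_gap(),read_time_s())
sign_off()
E
```

```text
[-10.18150732  -1.82216756  26.85727381] [0.54591652 0.05124699 0.08415808] 0.018849583934463246 34.7083
the job is handed in; nothing more can be done
```

The job is done and handed in at about 34.7 s, with the gripper still holding the round-headed pin pressed down.

- **Turntable:** I turned it clockwise by its post to the end stop. The push force climbed from about 1 N to 14 N there, and a picture showed the clamshell square with the bed.
- **Lid:** I pushed it shut by its lip. It met firm resistance at the expected height, and the side picture shows it closed.
- **Pin:** I took the grey round-headed pin from the rack, leaving the square-headed pin and the turquoise look-alikes where they stood. Before inserting it I shifted about 1.5 mm, because the pictures showed its tip slightly off the collar's centre. It then went through the holes with no noticeable resistance.
- **Collar:** It moved about 6 mm, with the force rising from 3 N to around 8–10 N and then becoming rigid.

In the last check I was holding about 27 N down at the wrist, with the grip unchanged. About 10 N of sideways force along x remained, and I did not relieve it.

The finger-gap reading was about 19–20 mm on the 22 mm pin head, a little under its stated size. One side-camera estimate hinted that the pin was tilted about 2°. The wrist picture and the easy insertion did not support that. I did not take a final overview picture of the dish, bottle and slide box, but the arm never worked near them.

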